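Index the bead wheel to its next hole

ROBOT

A 7-joint arm with a two-finger parallel gripper is mounted at the origin on the work surface. World frame = base frame: x ahead of the robot, y to its left, z up, the work surface at z = 0. Lengths are in m, angles in rad, forces in N, time in s.
With the tool pointing down it reaches from about 0.4 to 0.85 m from the base axis. Payload 10.4 kg.
Tool frame: the origin (TCP) lies between the finger pads; the fingertips stand 17 mm ahead of it and the grasp point (between the pads) lies 2 mm behind it; z points along the fingers, y is the line along which they close (so a half turn about z gives the same grasp; the last joint's range is limited). The gripper opens to 87 mm and grips with 3 to 60 N. Pads are 19 mm wide; open, the fingers measure 117 mm over their backs; the gripper's body (75 mm by 190 mm) begins 51 mm behind the grasp point.
Start: joints at [1.319, 0.332, -0.065, 1.46, 0.022, 1.35, -0.088], TCP at [0.142, -0.609, 0.219] pointing down, gripper open.
Joint ranges: [-2.6, 2.6], [-0.5, 2.12], [-1.47, 1.34], [0.16, 2.42], [-1.27, 4.41], [0.06, 2.06], [-2.6, 2.6]. Speed limits (rad/s): [2.22, 2.22, 2.79, 2.79, 3.14, 3.14, 3.14].

INTERFACE

Orientations are given as a unit quaternion [x, y, z, w].
In Python, from bench import read_state, get_image, camera_info, sign_off gives the robot as it stands.
- The arm moves only by the tool arm_command, never from a script. Its argument "rows" is a list of rows, each a list of 3 entries, a list of its own where there are three numbers: the shift along the tool's x, y, z in units of 0.6 m (1.0 is 0.6 m), then the turn, a rotation vector about the tool's x, y, z in units of pi/2 rad (1.0 is pi/2 rad), then the gripper's target within -1 to 1 (fully open at 1, half-way at 0, shut at -1). A call has 1 to 5 rows; each row is the pose to reach, as a shift and turn from the pose commanded when the call began, along the tool's axes at that moment; what a row does not reach only later rows make up. A row lasts 1/10 s, in which the tool goes at most 50 mm and 8.59 degrees, less where a joint would pass 70% of its speed; a pose out of reach is approached as far as the arm can. A call with a number of a shift or a turn outside -1 to 1 is refused whole. A call with a gripper value outside its range is refused whole. The fingers move at their own pace and stop on an object; "force" is the grip in N (left out, the last holds). Time passes only in rows, so rows that repeat a pose let the fingers close. It gives the time, the measured TCP pose, the force, the opening and the grip force at its end, in the units of the state.
- read_state(): the state, without advancing time (a new reading comes with each control period).
- get_image(name): name is "side" or "top" or "wrist"; returns (picture, depth): 480x640x3 uint8, red, green, blue; 480x640 float32, m along the optical axis (not along the pixel's ray), 0 where there is no reading.
- camera_info(name): a dict with "fx", "fy", "cx", "cy" (pixels), "rvec" (rotation vector, rad) and "tvec" (3), from world to camera coordinates, as OpenCV has them; the wrist camera has in their place "tool_from_camera" (4x4, takes a point from camera to tool coordinates, whose origin is the TCP and whose axes are the flange's). Camera axes: x right, y down, z forward; pixel columns grow to the right and rows downward; lengths in m; the calibration is good to about 2 mm. A picture is of the moment at which its call begins: read the wrist's pose just before it. camera_info takes no time and is no camera call.
- sign_off(): hands the job in; it is judged then, once.
The state is a dict: "time_s": time; "q": joint angles; "qd": joint speeds; "tau": joint torques, N m; "tcp_pos": TCP position; "orientation": TCP orientation; "wrist_force": force on the tool from outside, world axes, zero at the start; "ft_torque": the same for the moment, N m; "opening": finger opening in m; "finger_force": force on a finger pad.
Only numpy, scipy, OpenCV 4.12 (cv2) and the standard library are available. Lean on these libraries where they do the work, as an engineer would, in place of code of your own. Each camera call takes 0.05 s, during which the arm holds its last target. There are 200 camera calls.

TASK

Index the bead wheel to the very next hole anticlockwise (seen from above): draw its spring pin up out of the hole by the black knob, turn the wheel round, and let the pin drop fully home in that next hole. Nobody has measured where that hole is, so feel for it with the pin sliding on the plate, gently, without forcing the pin against the plate or going on to a later hole. Let go of the knob at the end and leave the other things on the bench alone.

Things in the scene. Friction and masses are not known exactly. Their poses are not given: they have to be found in the camera images.
- index_wheel (a joint): angle of the bead wheel about its upright axis, rad; 0 at the start, growing anticlockwise seen from above; range -0.35 to 2.15. It turns with about 1 N of push at the knob (2 to 3 N with the pin riding on the plate) and stays where it is left. The next hole lies somewhere between 0.70 and 1.20 rad, different each time and hidden under the wheel; a later hole, not wanted, is at 1.95
- index_pin (a joint): lift of the spring index pin, m; 0 fully home in a hole, about 0.011 when its flat end (10 mm across) rides on the plate, 0.018 at its upper stop. The spring presses it down with 4 N when home, 7 N on the plate, 8.5 N at the stop. It slides up and down only and is carried round by the wheel. Over a hole (0.8 mm play either way) it drops in by itself and locks the wheel
- pin_knob (a point): middle of the pin's black round knob, 80 mm from the wheel's axis: an upright cylinder 26 mm across and 26 mm high, from 68 to 94 mm above the bench at the start (point at 81 mm), rising with the pin. Below it stands a thinner steel housing, 21 mm across, on the wheel. The knob does not turn about itself but goes round with the wheel
- wheel_axis (a point): top of the wheel's hub, on its axis, 62 mm above the bench. The wheel is a flat aluminium disc 210 mm across and 12 mm thick, its top 52 mm above the bench; the hub is 34 mm across and 10 mm high. Seven amber beads sit in shallow rubber nests (12 mm high in all) at 45 degree steps on a 78 mm radius, the pin taking the eighth place
- index_plate: fixed dark steel ring plate under the wheel, with the holes for the pin; origin on the wheel's axis at bench height, x axis towards the hole in which the pin starts. Its top is 36 mm above the bench, 4 mm below the wheel. It stands on a round grey base 236 mm across with a small steel rest on its rim, 32 mm high. More than 30 N on it counts as forcing
- bead_tub: bystander: open clear plastic tub 110 x 85 x 50 mm with beads; origin at the centre of its underside
- rotary_tool: bystander: grey hand-held rotary tool lying on the bench, 38 mm thick, 160 mm long along its x axis; origin under its middle at bench height
- file_brush: bystander: small brush lying on the bench; origin under its middle, long axis x

How it is judged:
On the way, in this order (a step that is already met when the one before it is completed fails the run):
1. the pin is drawn clear of its first hole (value of joint index_pin above 0.0105 m and value of joint index_wheel between -0.15 and 0.15 rad), for 0.1 s.
2. the wheel is turned on with the pin out (value of joint index_pin above 0.009 m and value of joint index_wheel above 0.25 rad), for 0.1 s.
At the end, for the whole second after the job is handed in: the pin is home in the next hole (lift under 2 mm, wheel angle between 0.65 and 1.25 rad, which only that hole allows), the wheel at rest and the knob released (value of joint index_pin below 0.002 m and value of joint index_wheel between 0.65 and 1.25 rad and velocity of joint index_wheel between -0.05 and 0.05 rad/s); the robot touches nothing.
It fails at once if the pin is forced against the plate (over 30 N on the index plate) (contact force between index_plate and anything else above 30 N).
It fails at once if a bystander is moved more than 20 mm (distance of any of bead_tub, rotary_tool, file_brush from where it was at the start of the episode above 0.02 m).
It also fails if it takes over 61 s, if anything falls off the work surface, if the arm or the gripper's body presses on something with over 40 N, if the wrist force passes 120 N, or if a joint passes its speed limit or range.

## Working session

There is one attempt and no reset: what is moved stays moved. The work goes in short steps, Python scripts to look and compute and a tool call to move; the robot and the scene stay as the last step left them, time stands still between calls to the robot, and variables do not carry over. Pictures are saved under pics/ and viewed, at most 10 in all, crops included, and the job is handed in when it is done.

Besides the shell and the picture viewer there is one more tool, called after "Request:" in YAML: its name, and indented under it one key for each argument. arm_command: Moves the arm, as the interface text tells. Its arguments: {"type":"object","properties":{"rows":{"type":"array","items":{"type":"array"}},"force":{"type":"number"}},"required":["rows"]}

```bash
ls; mkdir -p pics
cat > h.py <<'E'
import numpy as np, cv2
from bench import *
from scipy.spatial.transform import Rotation as R
def save(n,f):
    s=read_state(); p,d=get_image(n); cv2.imwrite(f'pics/{f}.png',p[:,:,::-1]); np.savez(f'pics/{f}.npz',p=p,d=d,t=s['tcp_pos'],o=s['orientation']); return p,d,s
def ray(n,u,v,z,s=None):
    c=camera_info(n); r=np.array([(u-c['cx'])/c['fx'],(v-c['cy'])/c['fy'],1.])
    if n=='wrist':
        T=np.array(c['tool_from_camera']); Q=R.from_quat(s['orientation']).as_matrix()
        o=Q@T[:3,3]+s['tcp_pos']; r=Q@T[:3,:3]@r
    else:
        M=R.from_rotvec(c['rvec']).as_matrix(); o=-M.T@np.array(c['tvec']); r=M.T@r
    return o+r*(z-o[2])/r[2]
E
python3 - <<'E'
from h import *
save('top','top0'); save('side','side0')
s=read_state(); print(s)
E
```

```text
pics
{'time_s': 0.1, 'q': array([ 1.31940132,  0.33280804, -0.06472944,  1.46085998,  0.02161063,
        1.34991504, -0.0885136 ]), 'qd': array([-0.00071905, -0.00096066, -0.00036164, -0.00194911,  0.00056526,
        0.00192856, -0.00019467]), 'tau': array([ 2.09703496e-03, -6.24549580e+01,  2.48113886e-02, -3.90720856e+01,
       -6.14959211e-02,  3.64601263e-02,  3.94722360e-05]), 'tcp_pos': array([ 0.14168042, -0.6083604 ,  0.21783272]), 'orientation': array([ 9.93461485e-01,  1.14165926e-01, -1.03657928e-04, -6.38802131e-04]), 'wrist_force': array([-0.22536845,  0.1154525 , -0.02040078]), 'ft_torque': array([-0.00248193,  0.00305344, -0.01319444]), 'finger_force': 0.0, 'opening': 0.08690012541384323}
```

View pics/top0.png

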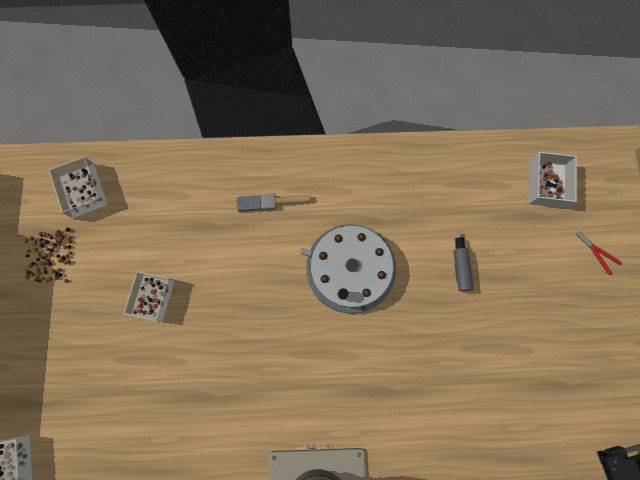

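View pics/side0.png

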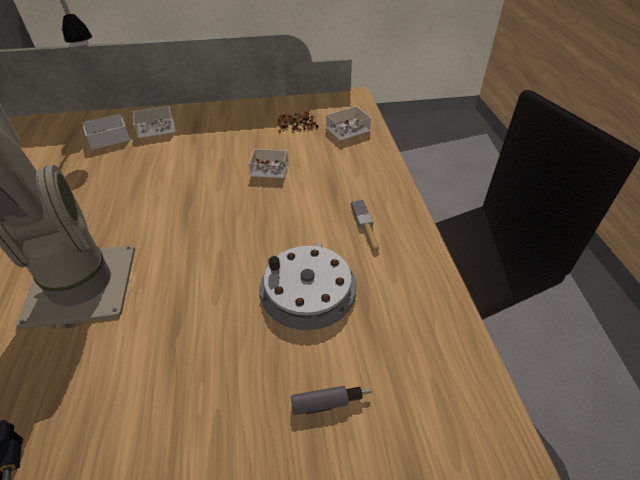

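The top view shows the hub at about (353,265), the black knob at (343,294), the rotary tool at (463,265) and the brush at (275,202). The tub is at (150,297). The side view agrees, with the knob at (274,263).

Run:
```python
from h import *
p=np.load('pics/top0.npz')['p']
def blob(p,box,th):
    x0,y0,x1,y1=box; g=p[y0:y1,x0:x1].max(2)<th
    n,l,st,c=cv2.connectedComponentsWithStats(g.astype(np.uint8)); i=1+st[1:,4].argmax(); print(st[i]); return c[i]+[x0,y0]
k=blob(p,(330,284,352,304),60); h=blob(p,(343,255,364,276),115); print(k,h)
K=ray('top',*k,.094-.004); H=ray('top',*h,.062); print('top',K,H,np.linalg.norm((K-H)[:2]))
# disc fit
q=np.load('pics/side0.npz')['p']
k2=blob(q,(262,250,286,274),60); print(k2)
print('side',ray('side',*k2,.081),ray('side',307,275,.062))
print('tub,tool,brush',ray('top',150,297,.04),ray('top',463,265,.03),ray('top',313,200,.01),ray('top',305,252,.03))
d=K-H;print('knob ang',np.degrees(np.arctan2(d[1],d[0])))
```

```text
[ 8  5 11 10 85]
[  2   3  17  14 179]
[342.77647059 293.50588235] [353.24581006 265.03351955]
top [ 0.48251969 -0.07782961  0.09      ] [ 0.55646957 -0.10903418  0.062     ] 0.08026400653845978
[  7   6  11  15 124]
[273.88709677 263.28225806]
side [ 0.48357159 -0.07980882  0.081     ] [ 0.55779443 -0.11181378  0.062     ]
tub,tool,brush [0.49498345 0.40690118 0.04      ] [ 0.55293905 -0.39604468  0.03      ] [ 0.74856524 -0.01289681  0.01      ] [0.60058384 0.01222434 0.03      ]
knob ang 157.12175109124357
```

Request:
arm_command:
  rows:
    - [[0.75, -0.73, 0.06], [0, 0, 0], 0.4]
    - [[0.75, -0.73, 0.06], [0, 0, 0], 0.4]
    - [[0.75, -0.73, 0.06], [0, 0, 0], 0.4]
    - [[0.75, -0.73, 0.06], [0, 0, 0], 0.4]
    - [[0.75, -0.73, 0.06], [0, 0, 0], 0.4]

```text
time_s: 0.6
tcp_pos: [0.2771, -0.3966, 0.2039]
orientation: [0.993, 0.114, -0.0, -0.0]
wrist_force: [0.9, -1.3, 0.5]
opening: 0.0624
finger_force: 0.0
```

```bash
cat > to.py <<'E'
import sys
from h import *
def go(x,y,z,yaw):  # tool-frame shift/turn units to a world pose, tool down, tool y axis at yaw (deg)
    s=read_state(); Q=R.from_quat(s['orientation']); a=np.radians(yaw+90)
    G=R.from_matrix(np.array([[np.cos(a),np.sin(a),0],[np.sin(a),-np.cos(a),0],[0,0,-1]]))
    sh=Q.inv().apply(np.array([x,y,z])-s['tcp_pos'])/.6; t=(Q.inv()*G).as_rotvec()/(np.pi/2)
    print('tcp',s['tcp_pos'].round(4),'shift',sh.round(4),'turn',t.round(3),'F',s['wrist_force'].round(1),'t',round(s['time_s'],2),'op',round(s['opening'],4))
if __name__=='__main__': go(*map(float,sys.argv[1:]))
E
python3 to.py .483 -.078 .18 -113
```

```text
tcp [ 0.2771 -0.3966  0.2039] shift [ 0.4547 -0.4394  0.0397] turn [0.    0.    0.401] F [ 0.9 -1.3  0.5] t 0.6 op 0.0624
```

Request:
arm_command:
  rows:
    - [[0.45, -0.44, 0.04], [0, 0, 0.4], 0.4]
    - [[0.45, -0.44, 0.04], [0, 0, 0.4], 0.4]
    - [[0.45, -0.44, 0.04], [0, 0, 0.4], 0.4]
    - [[0.45, -0.44, 0.04], [0, 0, 0.4], 0.4]
    - [[0.45, -0.44, 0.04], [0, 0, 0.4], 0.4]

```text
time_s: 1.1
tcp_pos: [0.3981, -0.2086, 0.1899]
orientation: [0.979, -0.202, 0.0, 0.0]
wrist_force: [0.8, -1.1, -0.0]
opening: 0.0609
finger_force: 0.0
```

```bash
python3 to.py .483 -.078 .18 -113
```

```text
tcp [ 0.3981 -0.2086  0.1899] shift [ 0.0439 -0.2559  0.0163] turn [ 0.    -0.    -0.003] F [ 0.8 -1.1 -0. ] t 1.1 op 0.0609
```

Request:
arm_command:
  rows:
    - [[0.044, -0.256, 0.016], [0, 0, 0], 0.3]
    - [[0.044, -0.256, 0.016], [0, 0, 0], 0.3]
    - [[0.044, -0.256, 0.016], [0, 0, 0], 0.3]
    - [[0.044, -0.256, 0.016], [0, 0, 0], 0.3]
    - [[0.044, -0.256, 0.016], [0, 0, 0], 0.3]

```text
time_s: 1.6
tcp_pos: [0.4822, -0.0767, 0.18]
orientation: [0.98, -0.197, -0.0, -0.0]
wrist_force: [-0.5, -0.5, -0.0]
opening: 0.0568
finger_force: 0.0
```

```bash
python3 to.py .483 -.078 .18 -113; python3 -c "
from h import *
save('wrist','w1')"
```

```text
tcp [ 0.4822 -0.0767  0.18  ] shift [ 0.002   0.0015 -0.    ] turn [-0.     0.001  0.003] F [-0.5 -0.5 -0. ] t 1.6 op 0.0568
```

View pics/w1.png

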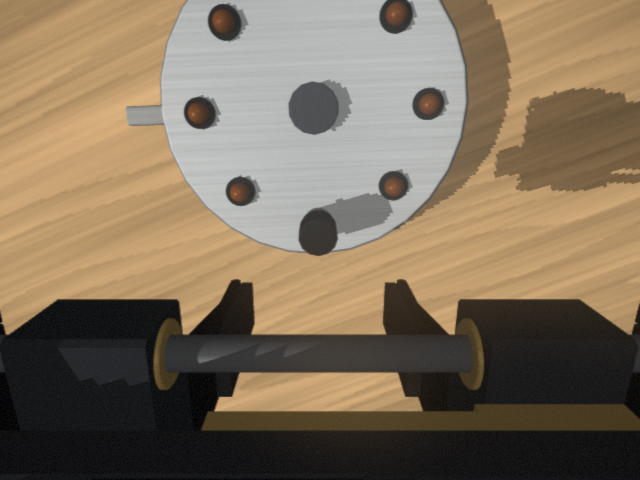

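The wrist view shows the knob at about (318,230), the hub at (314,107), and the open fingers just below. I'll refine the position.

Run:
```python
from h import *
D=np.load('pics/w1.npz'); p=D['p']; s=dict(tcp_pos=D['t'],orientation=D['o'])
h=p[85:131,288:338].max(2)
def bl(x0,y0,x1,y1,th):
    n,l,st,c=cv2.connectedComponentsWithStats((p[y0:y1,x0:x1].max(2)<th).astype(np.uint8)); i=1+st[1:,4].argmax(); print(st[i],c[i]+[x0,y0],l[0:0]); return (l==i),x0,y0,c[i]+[x0,y0]
m,x0,y0,c=bl(285,195,350,270,60)
_,_,_,hc=bl(285,78,345,140,75)
print('hub',ray('wrist',*hc,.062,s))
d=D['d'][y0:y0+m.shape[0],x0:x0+m.shape[1]]; dm=d[m]; print('depth',np.percentile(dm,[5,20,50]))
top=m&(d<np.percentile(dm,5)+.003); ys,xs=np.nonzero(top); print(len(xs), ray('wrist',xs.mean()+x0,ys.mean()+y0,.094,s)); print(ray('wrist',*c,.084,s))
```

```text
[ 16  16  35  44 973] [318.61356629 230.86330935] []Traceback (most recent call last):
  File "<stdin>", line 7, in <module>
  File "<stdin>", line 5, in bl
ValueError: attempt to get argmax of an empty sequence
```

Run:
```python
from h import *
D=np.load('pics/w1.npz'); p=D['p']; s=dict(tcp_pos=D['t'],orientation=D['o'])
def c(dm,z):
    ys,xs=np.nonzero(dm); print(len(xs),xs.mean(),ys.mean()); return ray('wrist',xs.mean(),ys.mean(),z,s)
d=D['d']; g=p.max(2)
k=np.zeros_like(g,bool); k[205:262,298:342]=g[205:262,298:342]<60
d0=np.percentile(d[k],5); K=c(k&(d<d0+.004),.094)
hm=np.zeros_like(k); hm[78:140,285:343]=True; e=np.median(d[78:140,285:343]); H=c(hm&(d<np.percentile(d[hm],5)+.004),.062)
print(d0,e,K,H,np.linalg.norm((K-H)[:2]))
```

```text
588 319.0561224489796 230.48469387755102
1192 312.869966442953 98.32969798657719
0.26073685 0.27428144 [ 0.48726331 -0.08057508  0.094     ] [ 0.56383795 -0.10822011  0.062     ] 0.0814120579895962
```

```bash
python3 to.py .4848 -.0797 .086 -113
```

```text
tcp [ 0.4817 -0.0785  0.18  ] shift [ 0.0057 -0.0002  0.1567] turn [0.    0.001 0.002] F [-1.4 -0.4 -0.2] t 1.65 op 0.0571
```

Request:
arm_command:
  rows:
    - [[0.0055, 0, 0.04], [0, 0, 0.002], 0.2]
    - [[0.0055, 0, 0.08], [0, 0, 0.002], 0.2]
    - [[0.0055, 0, 0.12], [0, 0, 0.002], 0.2]
    - [[0.0055, 0, 0.157], [0, 0, 0.002], 0.2]
    - [[0.0055, 0, 0.157], [0, 0, 0.002], 0.2]
  force: 5

```text
time_s: 2.15
tcp_pos: [0.4824, -0.0814, 0.0837]
orientation: [0.98, -0.201, -0.002, 0.0]
wrist_force: [0.1, 0.6, 0.7]
opening: 0.0523
finger_force: 0.0
```

```bash
python3 to.py .4848 -.0797 .086 -113; python3 -c "
from h import *
save('wrist','w2')"
```

```text
tcp [ 0.4824 -0.0814  0.0837] shift [ 0.0026 -0.0042 -0.0038] turn [ 0.001  0.003 -0.003] F [0.1 0.6 0.7] t 2.15 op 0.0523
```

View pics/w2.png

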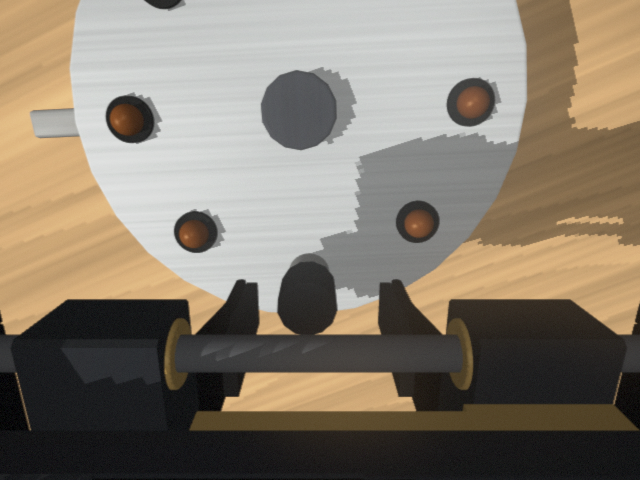

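Both fingers straddle the knob, but it sits left of centre: knob x≈306, mid-finger x≈318. I'll measure that offset.

```bash
python3 - <<'E'
from h import *
D=np.load('pics/w2.npz'); p=D['p']; s=dict(tcp_pos=D['t'],orientation=D['o'])
d=D['d']; g=p.max(2); T=np.array(camera_info('wrist')['tool_from_camera']); ci=camera_info('wrist'); print(T.round(3))
k=np.zeros_like(g,bool); k[245:336,272:342]=(g[245:336,272:342]<60)&(d[245:336,272:342]>0)
ys,xs=np.nonzero(k); z=d[k]; P=np.c_[(xs-ci['cx'])/ci['fx']*z,(ys-ci['cy'])/ci['fy']*z,z]@T[:3,:3].T+T[:3,3]
print(P.min(0),P.max(0)); t=P[P[:,2]<np.percentile(P[:,2],5)+.003]; print('top, tool frame',len(t),t.min(0),t.max(0),(t.min(0)+t.max(0))/2)
for u in ((250,300),(386,300)):
  z=d[u[1],u[0]]; print(u,(T[:3,:3]@np.array([(u[0]-ci['cx'])/ci['fx']*z,(u[1]-ci['cy'])/ci['fy']*z,z])+T[:3,3]).round(4))
E
python3 to.py .4848 -.0797 .086 -113
```

```text
[[-0.001 -0.957 -0.289  0.079]
 [ 1.    -0.    -0.     0.001]
 [ 0.    -0.289  0.957 -0.166]
 [ 0.     0.     0.     1.   ]]
[-0.01237245 -0.01595615 -0.08754461] [0.03273177 0.00823621 0.01389568]
top, tool frame 2508 [-0.01237245 -0.01595615 -0.08754461] [ 0.03273177  0.00823621 -0.00826319] [ 0.01017966 -0.00385997 -0.0479039 ]
(250, 300) [ 0.0086 -0.0255 -0.0203]
(386, 300) [ 0.0083  0.0277 -0.0199]
tcp [ 0.4836 -0.0811  0.0855] shift [ 0.0009 -0.003  -0.0009] turn [ 0.001  0.002 -0.002] F [-0.5  0.2  0.8] t 2.2 op 0.0522
```

Request:
arm_command:
  rows:
    - [[0.001, -0.0035, 0], [0, 0, 0], 0.2]
    - [[0.001, -0.0065, 0], [0, 0, 0], 0.0]
    - [[0.001, -0.0065, 0], [0, 0, 0], 0.0]
    - [[0.001, -0.0065, 0], [0, 0, 0], 0.0]
    - [[0.001, -0.0065, 0], [0, 0, 0], -0.1]

```text
time_s: 2.7
tcp_pos: [0.4873, -0.0764, 0.0865]
orientation: [0.98, -0.2, 0.0, 0.0]
wrist_force: [-0.0, -1.0, 1.3]
opening: 0.0417
finger_force: 0.0
```

```bash
cat > kn.py <<'E'
from h import *
p,d,s=save('wrist','wk%d'%int(read_state()['time_s']*100))
ci=camera_info('wrist'); T=np.array(ci['tool_from_camera']); g=p.max(2)
k=np.zeros_like(g,bool); k[240:330,262:376]=(d[240:330,262:376]>0)
ys,xs=np.nonzero(k); z=d[k]; P=np.c_[(xs-ci['cx'])/ci['fx']*z,(ys-ci['cy'])/ci['fy']*z,z]@T[:3,:3].T+T[:3,3]
W=R.from_quat(s['orientation']).apply(P)+s['tcp_pos']
m=(W[:,2]>.080)&(W[:,2]<.115)&(g[ys,xs]<60)&(abs(P[:,1])<.022)&(P[:,0]>-.02)
W=W[m];P=P[m]; zt=np.percentile(W[:,2],98); t=abs(W[:,2]-np.median(W[W[:,2]>zt-.004][:,2]))<.0025
print('knob top z',zt.round(4),'tool lo/hi',np.percentile(P[t],1,0).round(4),np.percentile(P[t],99,0).round(4),'n',t.sum())
print('tcp',s['tcp_pos'].round(4),'F',s['wrist_force'].round(1),'op',round(s['opening'],4),'t',s['time_s'])
E
python3 kn.py
```

```text
knob top z 0.1112 tool lo/hi [-0.0016 -0.0204 -0.027 ] [ 0.0095  0.022  -0.0222] n 81
tcp [ 0.4873 -0.0764  0.0865] F [-0.  -1.   1.3] op 0.0417 t 2.7
```

Run:
```python
import cv2,glob
p=cv2.imread(sorted(glob.glob('pics/wk*.png'))[-1]); cv2.imwrite('pics/c3.png',cv2.resize(p[220:420,180:460],None,fx=2.5,fy=2.5))
```

```text
(no output)
```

View pics/c3.png

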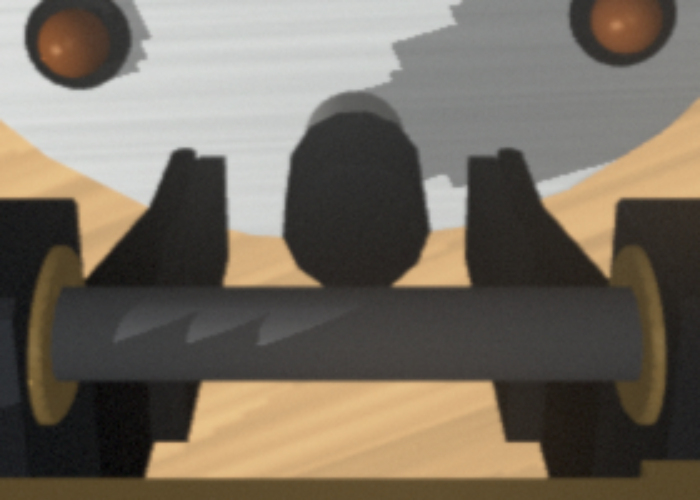

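The fingers' inner faces are at crop x 228 and 466, and the knob spans 283 to 430. The knob is therefore about 1.7 mm to the +y side, so I'll nudge over and close gently.

Request:
arm_command:
  rows:
    - [[0, 0.0027, 0], [0, 0, 0], -0.1]
    - [[0, 0.0027, 0], [0, 0, 0], -0.2]
    - [[0, 0.0027, 0], [0, 0, 0], -0.3]
    - [[0, 0.0027, 0], [0, 0, 0], -0.36]
    - [[0, 0.0027, 0], [0, 0, 0], -0.42]
  force: 5

```text
time_s: 3.25
tcp_pos: [0.4865, -0.0778, 0.0862]
orientation: [0.98, -0.2, 0.0, 0.0]
wrist_force: [0.6, 0.8, 0.2]
opening: 0.0274
finger_force: 0.0
```

Request:
arm_command:
  rows:
    - [[0, 0, 0], [0, 0, 0], -0.5]
    - [[0, 0, 0], [0, 0, 0], -0.6]
    - [[0, 0, 0], [0, 0, 0], -0.6]
    - [[0, 0, 0], [0, 0, 0], -0.6]
  force: 5

```text
time_s: 3.65
tcp_pos: [0.4865, -0.0778, 0.0862]
orientation: [0.98, -0.2, 0.0, 0.0]
wrist_force: [-0.4, -0.3, 0.3]
opening: 0.0254
finger_force: 5.0
```

```bash
python3 to.py .4848 -.0797 .086 -113
```

```text
tcp [ 0.4865 -0.0778  0.0862] shift [-0.0013  0.004   0.0003] turn [ 0.    -0.    -0.001] F [-0.4 -0.3  0.3] t 3.65 op 0.0254
```

Request:
arm_command:
  rows:
    - [[0, 0, 0], [0, 0, 0], -0.8]
    - [[0, 0, 0], [0, 0, 0], -0.8]
    - [[0, 0, -0.008], [0, 0, 0], -0.8]
    - [[0, 0, -0.016], [0, 0, 0], -0.8]
    - [[0, 0, -0.023], [0, 0, 0], -0.8]
  force: 35

```text
time_s: 4.15
tcp_pos: [0.4864, -0.0778, 0.1002]
orientation: [0.98, -0.2, -0.0, -0.0]
wrist_force: [2.2, -0.5, -8.2]
opening: 0.0234
finger_force: 35.0
```

Request:
arm_command:
  rows:
    - [[0, 0, 0], [0, 0, 0], -0.8]
    - [[0, 0, 0], [0, 0, 0], -0.8]

```text
time_s: 4.35
tcp_pos: [0.4864, -0.0778, 0.0999]
orientation: [0.98, -0.2, -0.0, 0.0]
wrist_force: [3.0, -0.1, -8.8]
opening: 0.0237
finger_force: 35.0
```

Run:
```python
from h import *
s=read_state(); print(s['tcp_pos'],s['wrist_force'],s['opening'])
save('side','side1')
```

```text
[ 0.48635413 -0.07779702  0.0998718 ] [ 2.97044842 -0.08556672 -8.78837812] 0.023670832391436372
```

Run:
```python
from h import *
p,d,s=save('wrist','w4'); q=np.load('pics/side1.npz')['p']
a=cv2.resize(p[220:420,180:460],(400,286)); b=cv2.resize(q[200:340,180:380],(400,280))
cv2.imwrite('pics/c4.png',np.vstack([a,b])[:,:,::-1])
```

```text
(no output)
```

View pics/c4.png

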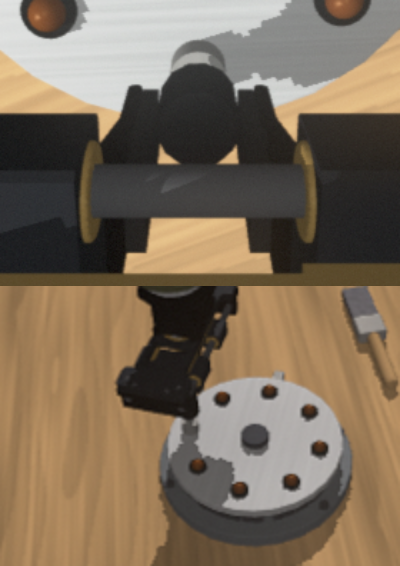

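The lift worked: the steel housing now shows below the knob, which is held centrally. Next I'll turn the wheel with the pin drawn.

Request:
arm_command:
  rows:
    - [[0.0002, 0.0065, 0], [0, 0, -0.032], -0.8]
    - [[0.0007, 0.0131, 0], [0, 0, -0.064], -0.8]
    - [[0.0015, 0.0196, 0], [0, 0, -0.0955], -0.8]
    - [[0.0026, 0.026, 0], [0, 0, -0.127], -0.8]
    - [[0.0041, 0.0324, 0], [0, 0, -0.159], -0.8]

```text
time_s: 4.95
tcp_pos: [0.4818, -0.0966, 0.1001]
orientation: [0.997, -0.075, 0.001, -0.0]
wrist_force: [6.2, 0.7, -8.5]
opening: 0.0235
finger_force: 35.0
```

Request:
arm_command:
  rows:
    - [[0.0002, 0.0065, 0], [0, 0, -0.032], -0.8]
    - [[0.0007, 0.0131, 0], [0, 0, -0.064], -0.8]
    - [[0.0015, 0.0196, 0], [0, 0, -0.0955], -0.8]
    - [[0.0026, 0.026, 0], [0, 0, -0.127], -0.8]
    - [[0.0041, 0.0324, 0], [0, 0, -0.159], -0.8]

```text
time_s: 5.45
tcp_pos: [0.482, -0.1158, 0.1004]
orientation: [0.999, 0.05, 0.001, -0.0]
wrist_force: [7.8, 1.6, -8.7]
opening: 0.0239
finger_force: 35.0
```

Request:
arm_command:
  rows:
    - [[0, 0, 0], [0, 0, 0], -0.8]
    - [[0, 0, 0], [0, 0, 0], -0.8]

```text
time_s: 5.65
tcp_pos: [0.4821, -0.1161, 0.1004]
orientation: [0.999, 0.049, 0.002, -0.0]
wrist_force: [7.2, 0.2, -8.4]
opening: 0.0236
finger_force: 35.0
```

```bash
cat > ang.py <<'E'
from h import *
s=read_state(); v=s['tcp_pos'][:2]-[.558,-.1100]; Q=R.from_quat(s['orientation'])
print('theta',round(np.arctan2(v[1],v[0])%(2*np.pi)-np.radians(155.8),3),'r',np.hypot(*v).round(4),'tool yaw y',np.degrees(np.arctan2(*Q.apply([0,1,0])[[1,0]])).round(1),'Ftool',Q.inv().apply(s['wrist_force']).round(1),'z',s['tcp_pos'][2].round(4),'op',round(s['opening'],4),'ff',s['finger_force'],'t',round(s['time_s'],2))
E
python3 ang.py
```

```text
theta 0.502 r 0.0762 tool yaw y -84.4 Ftool [7.1 0.5 8.4] z 0.1004 op 0.0236 ff 34.99795138835907 t 5.65
```

Request:
arm_command:
  rows:
    - [[0.0008, 0, 0.0015], [0, 0, 0], -0.8]
    - [[0.002, 0, 0.003], [0, 0, 0], -0.8]
    - [[0.003, 0, 0.003], [0, 0, 0], -0.8]

```text
time_s: 5.95
tcp_pos: [0.4823, -0.1161, 0.098]
orientation: [0.999, 0.048, -0.0, 0.0]
wrist_force: [3.1, -1.0, -7.8]
opening: 0.0235
finger_force: 35.0
```

Request:
arm_command:
  rows:
    - [[0, 0, 0.001], [0, 0, 0], -0.8]
    - [[0, 0, 0.001], [0, 0, 0], -0.8]

```text
time_s: 6.15
tcp_pos: [0.4823, -0.1161, 0.0975]
orientation: [0.999, 0.048, -0.0, 0.0]
wrist_force: [2.3, -0.2, -7.2]
opening: 0.0235
finger_force: 35.0
```

Request:
arm_command:
  rows:
    - [[0, 0, 0.001], [0, 0, 0], -0.8]
    - [[0, 0, 0.001], [0, 0, 0], -0.8]

```text
time_s: 6.35
tcp_pos: [0.4824, -0.1161, 0.0973]
orientation: [0.999, 0.048, -0.0, 0.0]
wrist_force: [1.1, -0.8, -3.1]
opening: 0.0237
finger_force: 35.0
```

```bash
python3 ang.py
```

```text
theta 0.502 r 0.0758 tool yaw y -84.4 Ftool [1.  0.9 3.1] z 0.0973 op 0.0237 ff 34.999385476112366 t 6.35
```

Request:
arm_command:
  rows:
    - [[0, 0, 0.0006], [0, 0, 0], -0.8]
    - [[0, 0, 0.0006], [0, 0, 0], -0.6]
    - [[0, 0, 0.0006], [0, 0, 0], -0.4]
    - [[0, 0, 0.0006], [0, 0, 0], -0.32]
    - [[0, 0, 0.0006], [0, 0, 0], -0.32]
  force: 15

```text
time_s: 6.85
tcp_pos: [0.4824, -0.1161, 0.0966]
orientation: [0.999, 0.048, 0.0, 0.0]
wrist_force: [-0.1, -0.5, -0.0]
opening: 0.0287
finger_force: 0.0
```

Request:
arm_command:
  rows:
    - [[0, 0, 0.004], [0, 0, 0], -0.32]
    - [[0, 0, 0.008], [0, 0, 0], -0.32]
    - [[0, 0, 0.012], [0, 0, 0], -0.32]
    - [[0, 0, 0.012], [0, 0, 0], -0.32]

```text
time_s: 7.25
tcp_pos: [0.4821, -0.116, 0.089]
orientation: [0.999, 0.048, -0.0, -0.0]
wrist_force: [-0.3, -0.9, 1.0]
opening: 0.0297
finger_force: 0.0
```

```bash
python3 ang.py
python3 - <<'E'
from h import *
p,d,s=save('wrist','w5'); t=np.load('pics/top0.npz')['p']; q,_,_=save('top','top5')
a=cv2.resize(p[220:420,180:460],(400,286)); b=cv2.resize(q[210:320,295:410],(400,300),interpolation=cv2.INTER_CUBIC)
cv2.imwrite('pics/c5.png',np.vstack([a,b])[:,:,::-1])
E
```

```text
theta 0.501 r 0.0761 tool yaw y -84.4 Ftool [-0.4  0.9 -1. ] z 0.089 op 0.0297 ff 0.0 t 7.25
```

View pics/c5.png

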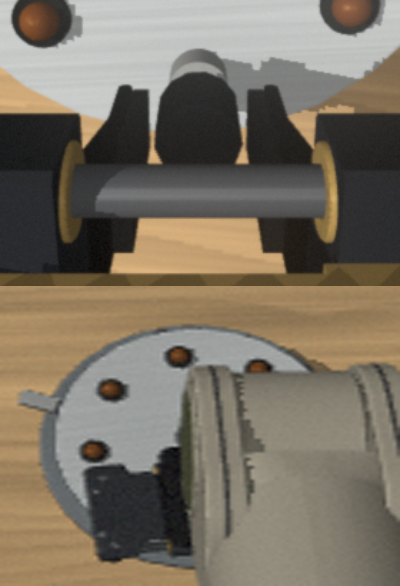

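The pin is riding on the plate with the knob loosely caged, about 2 mm of gap per side. I'll push round to about 0.62, then feel along in small steps.

Request:
arm_command:
  rows:
    - [[0.0001, 0.0039, 0], [0, 0, -0.019], -0.32]
    - [[0.0002, 0.0078, 0], [0, 0, -0.038], -0.32]
    - [[0.0005, 0.0116, 0], [0, 0, -0.057], -0.32]
    - [[0.0009, 0.0155, 0], [0, 0, -0.076], -0.32]

```text
time_s: 7.75
tcp_pos: [0.4841, -0.124, 0.0895]
orientation: [0.994, 0.109, 0.0, -0.001]
wrist_force: [0.5, 5.1, -0.0]
opening: 0.0293
finger_force: 2.2
```

Request:
arm_command:
  rows:
    - [[0, 0.0017, 0], [0, 0, -0.008], -0.32]
    - [[0.0001, 0.0033, 0], [0, 0, -0.016], -0.32]

```text
time_s: 7.95
tcp_pos: [0.4846, -0.1264, 0.0895]
orientation: [0.993, 0.121, 0.0, -0.0]
wrist_force: [1.1, 4.4, -0.3]
opening: 0.0297
finger_force: 2.0
```

```bash
python3 ang.py
```

```text
theta 0.643 r 0.0752 tool yaw y -76.1 Ftool [ 2.1 -4.   0.3] z 0.0895 op 0.0297 ff 2.012491598725319 t 7.95
```

Request:
arm_command:
  rows:
    - [[0, 0.0017, 0], [0, 0, -0.008], -0.32]
    - [[0, 0.0033, 0], [0, 0, -0.016], -0.32]

```text
time_s: 8.15
tcp_pos: [0.485, -0.1289, 0.0895]
orientation: [0.991, 0.133, 0.0, -0.0]
wrist_force: [1.3, 4.9, -0.6]
opening: 0.0296
finger_force: 1.9
```

Request:
arm_command:
  rows:
    - [[0, 0.0017, 0], [0, 0, -0.008], -0.32]
    - [[0, 0.0033, 0], [0, 0, -0.016], -0.32]

```text
time_s: 8.35
tcp_pos: [0.4854, -0.131, 0.0895]
orientation: [0.989, 0.146, 0.0, 0.0]
wrist_force: [1.5, 4.5, -0.3]
opening: 0.0294
finger_force: 2.0
```

Request:
arm_command:
  rows:
    - [[0, 0.0017, 0], [0, 0, -0.008], -0.32]
    - [[0, 0.0033, 0], [0, 0, -0.016], -0.32]

```text
time_s: 8.55
tcp_pos: [0.4859, -0.133, 0.0895]
orientation: [0.987, 0.158, 0.0, 0.0]
wrist_force: [0.9, 3.4, -0.6]
opening: 0.0294
finger_force: 2.0
```

Request:
arm_command:
  rows:
    - [[0, 0.0017, 0], [0, 0, -0.008], -0.32]
    - [[0, 0.0033, 0], [0, 0, -0.016], -0.32]

```text
time_s: 8.75
tcp_pos: [0.4865, -0.1349, 0.0895]
orientation: [0.985, 0.171, -0.0, 0.0]
wrist_force: [-0.1, 4.6, 0.6]
opening: 0.0295
finger_force: 2.0
```

Request:
arm_command:
  rows:
    - [[0, 0.0017, 0], [0, 0, -0.008], -0.32]
    - [[0, 0.0033, 0], [0, 0, -0.016], -0.32]

```text
time_s: 8.95
tcp_pos: [0.4871, -0.1367, 0.0894]
orientation: [0.983, 0.183, -0.0, 0.0]
wrist_force: [1.2, 4.3, 1.0]
opening: 0.0298
finger_force: 2.0
```

Request:
arm_command:
  rows:
    - [[0, 0.0017, 0], [0, 0, -0.008], -0.32]
    - [[0, 0.0033, 0], [0, 0, -0.016], -0.32]

```text
time_s: 9.15
tcp_pos: [0.4878, -0.1386, 0.0894]
orientation: [0.981, 0.195, -0.0, 0.0]
wrist_force: [2.4, 3.4, 0.4]
opening: 0.0295
finger_force: 2.0
```

Request:
arm_command:
  rows:
    - [[0, 0.0017, 0], [0, 0, -0.008], -0.32]
    - [[0, 0.0033, 0], [0, 0, -0.016], -0.32]

```text
time_s: 9.35
tcp_pos: [0.4886, -0.1404, 0.0894]
orientation: [0.978, 0.208, -0.0, -0.0]
wrist_force: [1.7, 4.5, 0.6]
opening: 0.0297
finger_force: 2.0
```

```bash
python3 ang.py
```

```text
theta 0.835 r 0.0758 tool yaw y -66.0 Ftool [ 3.4 -3.4 -0.6] z 0.0894 op 0.0297 ff 1.9991230219602585 t 9.35
```

Request:
arm_command:
  rows:
    - [[0.0001, 0.0017, 0], [0, 0, -0.008], -0.32]
    - [[0.0003, 0.0033, 0], [0, 0, -0.016], -0.32]

```text
time_s: 9.55
tcp_pos: [0.4895, -0.1422, 0.0894]
orientation: [0.976, 0.22, -0.0, 0.0]
wrist_force: [0.7, 4.9, 0.8]
opening: 0.0296
finger_force: 2.1
```

Request:
arm_command:
  rows:
    - [[0.0001, 0.0017, 0], [0, 0, -0.008], -0.32]
    - [[0.0003, 0.0033, 0], [0, 0, -0.016], -0.32]

```text
time_s: 9.75
tcp_pos: [0.4905, -0.1439, 0.0894]
orientation: [0.973, 0.232, -0.0, 0.0]
wrist_force: [0.3, 5.2, 0.7]
opening: 0.0297
finger_force: 2.1
```

Request:
arm_command:
  rows:
    - [[0.0001, 0.0017, 0], [0, 0, -0.008], -0.32]
    - [[0.0002, 0.0033, 0], [0, 0, -0.016], -0.32]

```text
time_s: 9.95
tcp_pos: [0.4915, -0.1456, 0.0894]
orientation: [0.97, 0.244, -0.0, 0.0]
wrist_force: [0.1, 4.6, 1.0]
opening: 0.0291
finger_force: 2.1
```

Request:
arm_command:
  rows:
    - [[0.0001, 0.0017, 0], [0, 0, -0.008], -0.32]
    - [[0.0002, 0.0033, 0], [0, 0, -0.016], -0.32]

```text
time_s: 10.15
tcp_pos: [0.4926, -0.1473, 0.0894]
orientation: [0.967, 0.257, -0.0, 0.0]
wrist_force: [0.1, 4.4, 0.2]
opening: 0.0297
finger_force: 2.0
```

Request:
arm_command:
  rows:
    - [[0.0001, 0.0017, 0], [0, 0, -0.008], -0.32]
    - [[0.0002, 0.0033, 0], [0, 0, -0.016], -0.32]

```text
time_s: 10.35
tcp_pos: [0.4937, -0.149, 0.0893]
orientation: [0.963, 0.269, -0.0, 0.0]
wrist_force: [1.1, 3.9, -1.1]
opening: 0.0297
finger_force: 1.8
```

Request:
arm_command:
  rows:
    - [[0.0001, 0.0017, 0], [0, 0, -0.008], -0.32]
    - [[0.0002, 0.0033, 0], [0, 0, -0.016], -0.32]

```text
time_s: 10.55
tcp_pos: [0.4947, -0.1507, 0.0893]
orientation: [0.96, 0.281, -0.0, -0.0]
wrist_force: [-0.9, 4.2, -2.4]
opening: 0.0297
finger_force: 1.7
```

```bash
python3 ang.py
```

```text
theta 0.993 r 0.0753 tool yaw y -57.4 Ftool [ 1.5 -4.   2.4] z 0.0893 op 0.0297 ff 1.684735044836998 t 10.55
```

Request:
arm_command:
  rows:
    - [[0, 0.0008, 0], [0, 0, -0.004], -0.32]
    - [[0.0001, 0.0017, 0], [0, 0, -0.008], -0.32]

```text
time_s: 10.75
tcp_pos: [0.4954, -0.1521, 0.0894]
orientation: [0.958, 0.286, -0.0, 0.0]
wrist_force: [-0.4, 0.7, 0.3]
opening: 0.0298
finger_force: 0.6
```

```bash
python3 ang.py
python3 - <<'E'
from h import *
p,d,s=save('wrist','w6'); e=np.load('pics/w5.npz')['d']; print('knob top depth before/now', [np.round(x[275:325:10,318],4) for x in (e,d)])
a=cv2.resize(p[220:420,180:460],(560,400)); cv2.imwrite('pics/c6.png',a[:,:,::-1])
E
```

```text
theta 1.014 r 0.0754 tool yaw y -56.7 Ftool [ 0.  -0.8 -0.3] z 0.0894 op 0.0298 ff 0.5708024092018604 t 10.75
knob top depth before/now [array([0.181 , 0.1708, 0.1657, 0.1644, 0.1666], dtype=float32), array([0.1778, 0.1759, 0.177 , 0.1797, 0.1783], dtype=float32)]
```

View pics/c6.png

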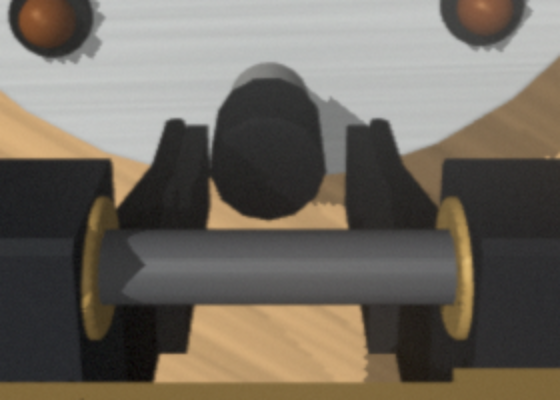

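The knob has dropped about 11–12 mm: it spans crop x 212–325, its housing is hidden, and it touches the left (pushing) finger. The pin is home, so I'll back off, open and rise.

Request:
arm_command:
  rows:
    - [[0, -0.0015, 0], [0, 0, 0], -0.2]
    - [[0, -0.003, 0], [0, 0, 0], -0.1]
    - [[0, -0.003, 0], [0, 0, 0], 0.05]
    - [[0, -0.003, 0], [0, 0, 0], 0.1]
    - [[0, -0.003, 0], [0, 0, 0], 0.1]

```text
time_s: 11.3
tcp_pos: [0.4945, -0.1499, 0.0895]
orientation: [0.958, 0.286, 0.0, 0.0]
wrist_force: [-0.3, 0.2, -0.1]
opening: 0.0468
finger_force: 0.0
```

Request:
arm_command:
  rows:
    - [[0, 0, -0.03], [0, 0, 0], 0.1]
    - [[0, 0, -0.08], [0, 0, 0], 0.1]
    - [[0, 0, -0.14], [0, 0, 0], 0.1]
    - [[-0.05, 0, -0.2], [0, 0, 0], 0.1]
    - [[-0.12, 0, -0.24], [0, 0, 0], 0.1]

```text
time_s: 11.8
tcp_pos: [0.4354, -0.1883, 0.2359]
orientation: [0.958, 0.288, 0.001, 0.0]
wrist_force: [0.5, -1.8, -0.7]
opening: 0.0475
finger_force: 0.0
```

Request:
arm_command:
  rows:
    - [[0, 0, 0], [0, 0, 0], 0.1]
    - [[0, 0, 0], [0, 0, 0], 0.1]
    - [[0, 0, 0], [0, 0, 0], 0.1]

```text
time_s: 12.1
tcp_pos: [0.4345, -0.1886, 0.2329]
orientation: [0.958, 0.287, -0.0, -0.0]
wrist_force: [0.6, 0.8, -1.0]
opening: 0.0475
finger_force: 0.0
```

```bash
python3 ang.py
python3 - <<'E'
from h import *
q,_,_=save('side','side7'); p,_,_=save('wrist','w7')
a=cv2.resize(q[190:350,180:400],(440,320)); b=cv2.resize(p,(360,270)); 
c=np.zeros((320,800,3),np.uint8); c[:,:440]=a; c[:270,440:]=b; cv2.imwrite('pics/c7.png',c[:,:,::-1])
E
```

```text
theta 0.989 r 0.1464 tool yaw y -56.7 Ftool [ 0.9 -0.3  1. ] z 0.2329 op 0.0475 ff 0.0 t 12.1
```

View pics/c7.png

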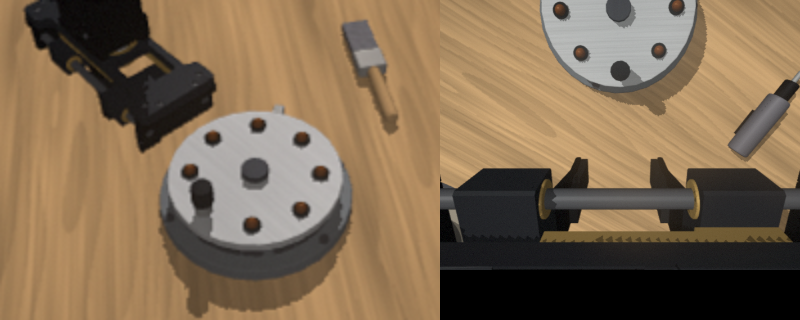

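The knob stands free on the wheel at about (281,287) in the side image, with the gripper clear of it. I'll check the knob height before handing in.

Run:
```python
from h import *
D=np.load('pics/w7.npz'); d=D['d'];p=D['p'];ci=camera_info('wrist');T=np.array(ci['tool_from_camera'])
vs,us=np.mgrid[85:185,220:430]; z=d[85:185,220:430].ravel(); us=us.ravel();vs=vs.ravel()
P=np.c_[(us-ci['cx'])/ci['fx']*z,(vs-ci['cy'])/ci['fy']*z,z]@T[:3,:3].T+T[:3,3]
W=R.from_quat(D['o']).apply(P)+D['t']; W=W[z>0]; k=W[(W[:,2]>.072)&(W[:,2]<.13)]
print(len(k),np.percentile(k,95,0).round(4),k.mean(0).round(4)); w=W[(W[:,2]>.045)&(W[:,2]<.058)];print('wheel z',np.median(w[:,2]))
v=k.mean(0)[:2]-[.558,-.11]; print('wheel angle',np.arctan2(v[1],v[0])%(2*np.pi)-np.radians(157))
```

```text
997 [ 0.5031 -0.1416  0.0952] [ 0.493  -0.1517  0.094 ]
wheel z 0.052106966634965404
wheel angle 0.971985118423925
```

The knob top is at 94 mm, so the pin is fully home, with the wheel at about 0.97 rad.

```bash
python3 -c "
from bench import *
print(sign_off())"
```

```text
the job is handed in; nothing more can be done
None
```

The wheel is indexed to the next hole anticlockwise, at about 0.97 rad; the pin is fully home (knob top back at 94 mm), the knob is released, the gripper is clear, and the job was handed in at about 12 s of the 61 s allowed.

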